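# Stand the dot target up in front of the camera

## Task

Get the dot target ready for calibrating the small camera. Lean it on the sloping rest, long edge down and dots up, and let go; then take it again by its upper edge and stand it upright on a long edge on the aluminium pad, in the middle and square to the camera, dots facing the lens. Leave it standing freely, and do not disturb the other loose things.

Things in the scene. Friction and masses are not known exactly. Their poses are not given: they have to be found in the camera images.
- target: the dot target: a flat black plate with a white face bearing a grid of black dots, 100 x 60 x 12 mm, about 0.15 kg, lying flat, dots up. Origin: centre of the back face (no dots); x along the 100 mm length, y along the 60 mm width, z out of the dotted face (at z = 12 mm). Either long edge may be the lower one
- target_mid (a point): the middle of the target plate (6 mm in from either face)
- target_front (a point): an imaginary point 100 mm from the plate's middle, straight out on the dotted side (along the target's z)
- rest: sloping rest, fixed: grey base 112 (x) x 90 (y) x 8 mm with two aluminium V arms, each 10 mm wide, centred at x = -40 and 40 mm; the 70 mm between them is open down to the base (room for a finger). Origin: centre of the base's underside, z up. The target leans with its back on the arms' back strips, a long edge on their lips, dots looking up and to +y at 45 degrees
- rest_seat (a point): corner line of the rest's two Vs, midway between the arms, at y = 26 and z = 45 mm from the rest's origin. From it the back strips rise at 45 degrees towards -y for 54 mm (the plate's upper edge stands 6 mm beyond them), and the lips, at right angles to the strips, rise at 45 degrees towards +y for 20 mm. Axes as the rest's
- bench: camera bench, fixed: bare aluminium pad 130 (x) x 50 (y) x 20 mm, from which a flat steel rail leads along +y to a small grey camera 73 mm high (lens and body from y = 134 to 224 mm) that looks along -y at the pad. Origin: centre of the pad's underside; z up
- pad_top (a point): the middle of the pad's flat top, 20 mm above the table
- lens (a point): the centre of the camera's front lens, at y = 134 mm and z = 51 mm from the bench's origin
- lens_cap: a loose black lens cap, 62 mm across and 12 mm high; a bystander
- weight: a loose brass-coloured knobbed weight, 26 mm across and 30 mm high; a bystander
- tape_roll: a loose roll of dark tape, 55 mm across and 19 mm high; a bystander
- tin: a loose round light-coloured tin with a lid, 62 mm across and 25 mm high; a bystander

How it is judged:
On the way:
1. the target leans on the sloping rest, long edge down and dots up, let go (angle between target's own z axis and vertical between 0.6 and 1 rad and angle between target's own x axis and vertical between 1.42 and 1.72 rad and distance between target_mid and rest_seat below 0.05 m and contact force between target and rest above 0.3 N and contact force between target and the fingers below 0.05 N), for 0.2 s.
At the end, for the whole second after the job is handed in: The target stands upright (within 0.1 rad) on a long edge on the pad, at rest and let go, its middle within 16 mm of the pad's middle as seen from above, square to the camera within 0.18 rad, dots towards the lens (angle between target's own z axis and vertical between 1.47 and 1.67 rad and angle between target's own x axis and vertical between 1.47 and 1.67 rad and z of target_mid in the frame of pad_top between 0.026 and 0.034 m and horizontal distance between target_mid and pad_top below 0.016 m and angle between the z axis of target and the y axis of bench, either way round below 0.18 rad and y of target_front in the frame of bench above 0.06 m and contact force between target and the arm below 0.05 N and contact force between target and the fingers below 0.05 N and linear speed of target below 0.01 m/s); the robot touches nothing.
It fails at once if a bystander is moved by more than 25 mm (distance of any of lens_cap, weight, tape_roll, tin from where it was at the start of the episode above 0.025 m).
It also fails if it takes over 56 s, if anything falls off the work surface, if the arm or the gripper's body presses on something with over 40 N, if the wrist force passes 120 N, or if a joint passes its speed limit or range.

## Robot

A 6-joint arm with a two-finger parallel gripper is mounted at the origin on a cart in front of the work surface, level with it; the furniture and walls round the work are solid. World frame = base frame: x ahead of the robot, y to its left, z up, the work surface at z = 0. Lengths are in m, angles in rad, forces in N, time in s.
With the tool pointing down it reaches from about 0.35 to 0.775 m from the base axis. Payload 5.5 kg.
Tool frame: the origin (TCP) lies between the finger pads; the fingertips stand 22 mm ahead of it and the grasp point (between the pads) lies 3 mm ahead of it; z points along the fingers, y is the line along which they close (so a half turn about z gives the same grasp; the last joint's range is limited). The gripper opens to 85 mm and grips with 20 to 120 N. Pads are 22 mm wide; open, the fingers measure 114 mm over their backs; the gripper's body (76 mm by 85 mm) begins 54 mm behind the grasp point. The pads swing forward as they close: fully open they stand 13 mm farther back than shut.
Start: joints at [-1.277, 0.313, 0.046, 1.304, 0, 1.431], TCP at [0.242, -0.522, 0.253] pointing down, gripper open.
Joint ranges: [-2.76, 2.76], [-0.86, 1.69], [-1.03, 1.26], [-2.2, 2.34], [-1.47, 1.5], [-3.14, 3.14]. Speed limits (rad/s): [2.57, 2.57, 3.14, 3.14, 3.14, 3.14].

## Interface

Orientations are given as a unit quaternion [w, x, y, z].
In Python, from workcell import env gives the robot as it stands.
- The arm moves only by the shell command python3 nudge.py 'ROWS' [OPENING] [FORCE]. ROWS is a JSON list of rows, 1 to 8 of them, each of 6 numbers: dx, dy, dz in m, then a rotation vector rx, ry, rz in rad; each row is the pose to reach, as a shift and turn from the pose commanded when the command began, along the tool's axes at that moment; what a row does not reach only later rows make up. A row lasts 1/8 s, in which the tool goes at most 0.0625 m and 0.188 rad, less where a joint would pass 70% of its speed; a pose out of reach is approached as far as the arm can. OPENING is the finger opening in m, set as the command begins (- or left out keeps the last). The fingers move at their own pace and stop on an object; FORCE is the grip in N (left out, the last holds). Time passes only in rows, so rows that do not move let the fingers close. It prints the time, the measured TCP pose, the force, the opening and the grip force at its end.
- env.get_state(): the state, without advancing time (a new reading comes with each control period).
- env.read_camera(name): name is "side" or "top" or "wrist"; returns a dict with "image" (384x512x3 uint8, red, green, blue), "K" (3x3 intrinsics, pixels), "D" ([k1, k2, p1, p2, k3] as OpenCV has them; the pictures are not rectified), "R" (3x3) and "t" (3): a world point X has camera coordinates R X + t. Camera axes: x right, y down, z forward; pixel columns grow to the right and rows downward; lengths in m; the calibration is good to about 2 mm. A picture is of the moment at which its call begins. There is no depth.
- env.hand_in(): hands the job in; it is judged then, once.
The state is a dict: "clock": time; "joint_pos": joint angles; "qvel": joint speeds; "tau": joint torques, N m; "tcp_pos": TCP position; "orientation": TCP orientation; "wrist_force": force on the tool from outside, world axes, zero at the start; "ft_torque": the same for the moment, N m; "finger_gap": finger opening in m; "grip_force": force on a finger pad.
Only numpy, scipy, OpenCV 4.12 (cv2) and the standard library are available. Lean on these libraries where they do the work, as an engineer would, in place of code of your own. Each camera call takes 0.05 s, during which the arm holds its last target. There are 200 camera calls.

## Working session

There is one attempt and no reset: what is moved stays moved. The work goes in short steps, Python scripts to look and compute and a shell command to move; the robot and the scene stay as the last step left them, time stands still between calls to the robot, and variables do not carry over. Pictures are saved under pics/ and viewed, at most 13 in all, crops included, and the job is handed in when it is done.

```bash
ls; mkdir -p pics; python3 - <<'E'
from workcell import env
import cv2,numpy as np
a=env.read_camera("top");b=env.read_camera("side")
for n,c in(("top",a),("side",b)):
    cv2.imwrite(f"pics/{n}0.png",c["image"][:,:,::-1]);np.savez(f"pics/{n}0.npz",**c);print(n,c["K"],c["D"],-c["R"].T@c["t"],c["R"])
print(env.get_state())
E
```

```text
nudge.py
pics
workcell.py
top [[408.61184782   0.         255.81127797]
 [  0.         408.61184782 193.74462141]
 [  0.           0.           1.        ]] [0.04461417 0.         0.         0.         0.        ] [0.39317261 0.2108647  0.99023129] [[ 0.02873929 -0.9995795   0.00385766]
 [-0.98462897 -0.02897416 -0.17223905]
 [ 0.1722784   0.00115166 -0.98504763]]
side [[398.03381571   0.         256.90346466]
 [  0.         398.03381571 192.77585313]
 [  0.           0.           1.        ]] [0.03802054 0.         0.         0.         0.        ] [0.38096659 1.00261026 0.74791093] [[-0.9720389  -0.23435235  0.01481032]
 [-0.15812097  0.60661132 -0.77911518]
 [ 0.17360337 -0.75967208 -0.62670583]]
{'clock': 0.1, 'joint_pos': array([-1.27654384e+00,  3.13974017e-01,  4.51114822e-02,  1.30361455e+00,
       -3.39121947e-05,  1.43120213e+00]), 'qvel': array([-9.25656056e-06, -7.08915636e-05,  1.96903185e-03,  1.22523184e-03,
       -5.20370352e-04, -4.99401715e-04]), 'tau': array([ 2.36574677e-03, -4.81726921e+01,  2.99242508e+01,  1.27460336e-02,
       -1.86603975e-04, -5.88465767e-06]), 'tcp_pos': array([ 0.24157296, -0.52133309,  0.25247803]), 'orientation': array([-8.36555839e-04,  9.76563899e-01,  2.15226031e-01, -8.18263188e-05]), 'wrist_force': array([ 0.08682505, -0.0676188 ,  0.53410206]), 'ft_torque': array([-0.0358213 , -0.06159436,  0.00457386]), 'grip_force': 0.0, 'finger_gap': 0.08556447135300556}
```
View pics/top0.png

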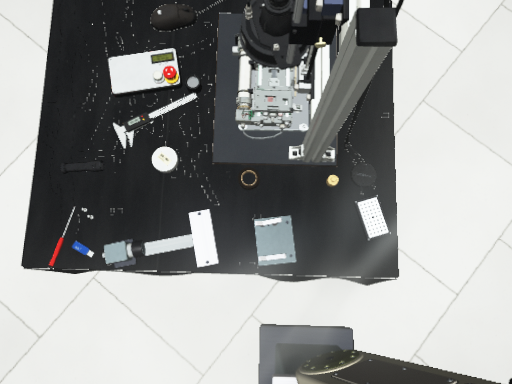

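View pics/side0.png

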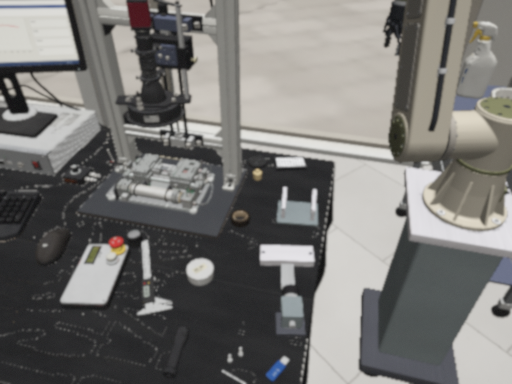

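The top view shows the target at about (373,217), the rest at (275,240), the pad at (203,238) with its camera to the left at (120,252), the tape at (249,178), the weight at (333,180), the lens cap at (364,176) and the tin at (165,159). In the side view the target is at (290,162), the rest at (297,210) and the pad at (287,255).

```bash
cat > h.py <<'E'
import cv2,numpy as np
def load(n): return dict(np.load(f"pics/{n}.npz"))
def ray(c,p):
    u=cv2.undistortPoints(np.array([[p]],float),c["K"],c["D"])[0,0]
    d=c["R"].T@np.array([u[0],u[1],1]); return -c["R"].T@c["t"],d/np.linalg.norm(d)
def onz(c,p,z):
    o,d=ray(c,p); return o+d*(z-o[2])/d[2]
def tri(c1,p1,c2,p2):
    o1,d1=ray(c1,p1);o2,d2=ray(c2,p2)
    s=np.linalg.lstsq(np.c_[d1,-d2],o2-o1,rcond=None)[0]
    a,b=o1+s[0]*d1,o2+s[1]*d2
    return (a+b)/2,np.linalg.norm(a-b)
def proj(c,X): return cv2.projectPoints(np.array(X,float).reshape(-1,3),cv2.Rodrigues(c["R"])[0],c["t"],c["K"],c["D"])[0][:,0]
def blob(c,roi,lo,k=5):
    x0,y0,x1,y1=roi; im=c["image"][y0:y1,x0:x1]
    m=(im.min(2)>lo).astype(np.uint8)
    m=cv2.morphologyEx(m,cv2.MORPH_CLOSE,np.ones((k,k)))
    cs=max(cv2.findContours(m,cv2.RETR_EXTERNAL,cv2.CHAIN_APPROX_NONE)[0],key=cv2.contourArea)
    return cs[:,0]+[x0,y0]
def quad(c,*a,**k):
    h=cv2.convexHull(blob(c,*a,**k).astype(np.int32))
    return cv2.approxPolyN(h,4,ensure_convex=True)[0] if hasattr(cv2,"approxPolyN") else cv2.boxPoints(cv2.minAreaRect(h))
E
python3 - <<'E'
from h import *
T,S=load("top0"),load("side0")
for nm,rt,rs in(("target",(350,190,395,245),(265,150,315,175)),("pad",(185,205,222,270),(252,240,322,270))):
    qt=quad(T,rt,150);qs=quad(S,rs,140)
    print(nm,"top",qt.tolist(),"side",qs.tolist())
    # match: nearest by projecting
    z=0.012 if nm=="target" else .02
    for p in qt:
        X=onz(T,p,z);e=proj(S,X)[0];q=qs[np.argmin(np.linalg.norm(qs-e,axis=1))]
        print(X.round(4),e.round(1),q,*[np.round(v,4) for v in tri(T,p,S,q)])
r=lambda c,x0,y0,x1,y1,s:cv2.resize(c["image"][y0:y1,x0:x1,::-1],None,fx=s,fy=s,interpolation=cv2.INTER_CUBIC)
a=r(T,180,200,310,275,6);b=r(S,240,180,340,270,6)
cv2.imwrite("pics/rest.png",cv2.resize(np.vstack([a[:, :600],b]),None,fx=.6,fy=.6) if 0 else np.vstack([r(T,240,205,310,275,4),r(S,262,178,332,248,4)]))
E
```

```text
target top [[390, 233], [369, 238], [356, 201], [377, 195]] side [[325, 150], [303, 166], [277, 166], [264, 150]]
[ 0.4788 -0.1101  0.012 ] [303.5 157.5] [303 166] [ 0.4807 -0.1245 -0.0319] 0.004
[ 0.4654 -0.0602  0.012 ] [305.4 166.5] [303 166] [ 0.4692 -0.0599  0.0126] 0.0077
[ 0.5536 -0.0307  0.012 ] [276.7 167.6] [277 166] [ 0.5525 -0.0289  0.0196] 0.0003
[ 0.5698 -0.0815  0.012 ] [274.9 158.3] [277 166] [ 0.5697 -0.0924 -0.0244] 0.0131
pad top [[219, 263], [178, 271], [189, 212], [209, 209]] side [[312, 245], [315, 261], [260, 281], [260, 243]]
[0.3961 0.2933 0.02  ] [313.1 246.5] [312 245] [0.3978 0.2929 0.0242] 0.0033
[0.3753 0.3876 0.02  ] [317.  277.1] [315 261] [0.3808 0.3796 0.0639] 0.0093
[0.5139 0.3702 0.02  ] [260.3 260.2] [260 243] [0.5126 0.3624 0.0701] 0.0098
[0.5225 0.3229 0.02  ] [261.3 245.7] [260 243] [0.5238 0.3222 0.0277] 0.0046
```

View pics/rest.png

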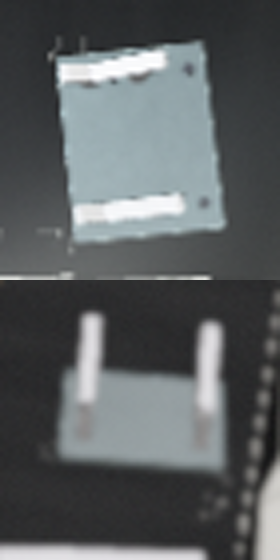

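The crop shows the rest's two white arms, with the dimmer lips at the world +y end and the strips rising towards −y. So the rest's axes roughly match the world's, turned a few degrees. Next I'll move above the target and refine with the wrist camera.

```bash
cat >> h.py <<'E'
from scipy.spatial.transform import Rotation as Ro
def pose():
    from workcell import env
    s=env.get_state();q=s["orientation"]; return s["tcp_pos"],Ro.from_quat(np.r_[q[1:],q[0]])
def frame(z,y):   # tool rotation from approach z and closing line y (either sign ok)
    z=np.array(z,float)/np.linalg.norm(z);y=np.array(y,float);y-=z*(y@z);y/=np.linalg.norm(y)
    return Ro.from_matrix(np.c_[np.cross(y,z),y,z])
def go(p,R):
    p0,R0=pose(); 
    if (R0.as_matrix()[:,1]@R.as_matrix()[:,1])<0: R=R*Ro.from_rotvec([0,0,np.pi])
    v=R0.inv().apply(np.array(p)-p0);w=(R0.inv()*R).as_rotvec()
    print("shift",v.round(4),"turn",w.round(4),"rows>=",round(max(np.linalg.norm(v)/.0625,np.linalg.norm(w)/.188),1))
def snap(n,cam="wrist"):
    from workcell import env
    c=env.read_camera(cam);np.savez(f"pics/{n}.npz",**c);cv2.imwrite(f"pics/{n}.png",c["image"][:,:,::-1]);return c
def yaw(a): a=np.radians(a); return [np.cos(a),np.sin(a),0]
E
python3 -c "
from h import *
go([.50,-.07,.22],frame([0,0,-1],yaw(-72)))"
```

```text
shift [ 0.4242 -0.3008  0.0331] turn [-1.700e-03 -1.000e-04  1.197e-01] rows>= 8.3
```

```bash
python3 nudge.py '[[0.06,-0.04,0,0,0,0],[0.11,-0.08,0,0,0,0.06],[0.16,-0.12,0.01,0,0,0.12],[0.21,-0.15,0.02,0,0,0.12],[0.27,-0.19,0.02,0,0,0.12],[0.32,-0.23,0.03,0,0,0.12],[0.37,-0.27,0.033,0,0,0.12],[0.424,-0.301,0.033,0,0,0.12]]' && python3 nudge.py '[[0,0,0,0,0,0]]' 
python3 -c "
from h import *
c=snap('w1');print(pose()[0],-c['R'].T@c['t'],c['R'])"
```

```text
clock: 1.1
tcp_pos: [0.4877, -0.0873, 0.2202]
orientation: [-0.0, 0.988, 0.156, -0.0]
wrist_force: [0.5, -0.4, 0.0]
finger_gap: 0.0852
grip_force: 0.0
clock: 1.23
tcp_pos: [0.4888, -0.0855, 0.2201]
orientation: [-0.0, 0.987, 0.16, -0.0]
wrist_force: [-0.4, -0.7, -0.5]
finger_gap: 0.0855
grip_force: 0.0
[ 0.48794122 -0.08731207  0.22014687] [ 0.55346193 -0.06478387  0.34199874] [[ 0.31550891 -0.94892169 -0.00132026]
 [-0.91428097 -0.30436306  0.26730776]
 [-0.25405597 -0.0831309  -0.9636103 ]]
```

View pics/w1.png

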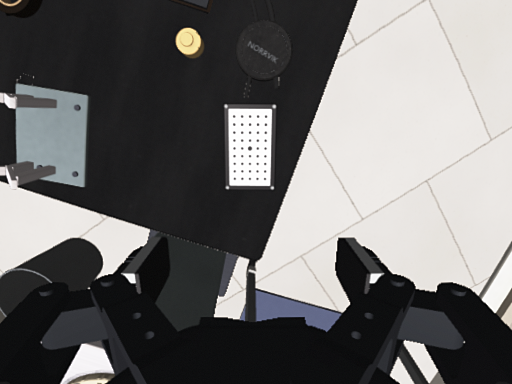

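The wrist view shows the target face with corners at (226,105), (275,105), (273,188) and (225,188), square with the fingers. The weight is at (189,41), the lens cap at (264,50), and part of the rest shows at the left.

```bash
python3 - <<'E'
from h import *
W,T,S=load("w1"),load("top0"),load("side0")
q=quad(W,(215,95,285,200),150,k=9).astype(float);print(q.tolist())
for z in (.012,):
    X=np.array([onz(W,p,z) for p in q]);print(X.round(4));print("ctr",X.mean(0).round(4),"sides",np.linalg.norm(X-np.roll(X,-1,0),axis=1).round(4))
    d=[X[(i+1)%4]-X[i] for i in range(4)];print([round(np.degrees(np.arctan2(v[1],v[0]))%180,1) for v in d])
cw=q.mean(0)
ct=quad(T,(350,190,395,245),150).mean(0).astype(float)
print("height from 2 views",tri(W,cw,T,ct))
go(np.r_[X.mean(0)[:2],.07],frame([0,0,-1],yaw(-72)))
E
```

```text
[[271.0, 109.0], [270.0, 185.0], [226.0, 188.0], [228.0, 109.0]]
[[ 0.5668 -0.0823  0.012 ]
 [ 0.483  -0.1104  0.012 ]
 [ 0.4627 -0.0611  0.012 ]
 [ 0.5515 -0.0362  0.012 ]]
ctr [ 0.516  -0.0725  0.012 ] sides [0.0883 0.0533 0.0922 0.0485]
[np.float64(18.6), np.float64(112.4), np.float64(15.7), np.float64(108.4)]
height from 2 views (array([ 0.51698582, -0.0721222 ,  0.00756287]), np.float64(0.00019252664130141667))
shift [ 0.0314 -0.0052  0.1501] turn [-0.0004  0.0011  0.0044] rows>= 2.5
```

```bash
python3 nudge.py '[[0,-0.05,-0.02,0,0,0],[0,-0.10,-0.04,0,0,0],[-0.014,-0.15,-0.05,0,0,0],[-0.014,-0.2,-0.05,0,0,0],[-0.014,-0.24,-0.05,0,0,0],[-0.014,-0.24,-0.05,0,0,0],[-0.014,-0.24,-0.05,0,0,0]]' |grep tcp; python3 -c "
from h import *
snap('w2')"; python3 nudge.py '[[0.02,-0.05,0,0,0,0],[0.03,-0.1,0,0,0,0],[0.03,-0.13,0,0,0,0],[0.03,-0.13,0,0,0,0]]' |grep tcp; python3 -c "
from h import *
snap('w3');a,b=[cv2.imread('pics/w%d.png'%i)[:300] for i in(2,3)];cv2.imwrite('pics/w23.png',np.vstack([a,b]))"
```

```text
tcp_pos: [0.4004, 0.1335, 0.2706]
tcp_pos: [0.3994, 0.2379, 0.2704]
```

View pics/w23.png

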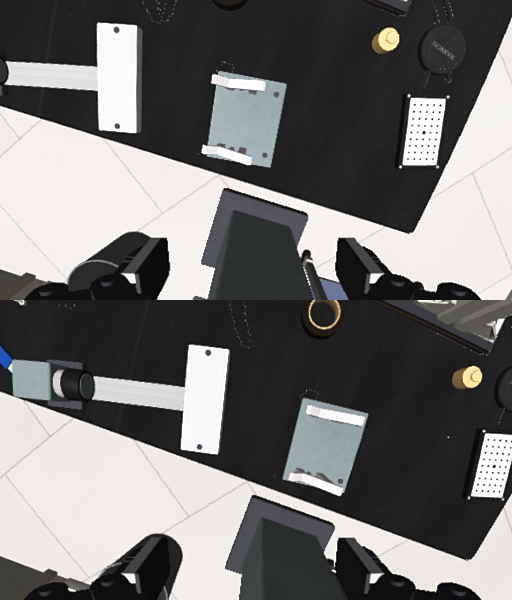

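The upper half (w2) shows the pad's top at (98..138, 24..133) and the rest at (205..286, 70..167). The lower half (w3) shows the pad at (183..229, 45..154), the rest at (284..367, 100..195) and the tape at (321,17).

```bash
python3 - <<'E'
from h import *
A,B=load("w2"),load("w3")
for c,p in((A,(118,80)),(A,(138,80)),(A,(80,78)),(A,(245,120)),(A,(240,82)),(B,(205,100)),(B,(325,145))): print(p,c["image"][p[1],p[0]],end=" ")
print()
def srt(q): # order by angle
    q=np.array(q,float);m=q.mean(0);return q[np.argsort(np.arctan2(*(q-m).T[::-1]))]
def hullq(m,off):
    m=cv2.morphologyEx(m.astype(np.uint8),cv2.MORPH_OPEN,np.ones((3,3)))
    cs=max(cv2.findContours(m,cv2.RETR_EXTERNAL,cv2.CHAIN_APPROX_NONE)[0],key=cv2.contourArea)
    return srt(cv2.approxPolyN(cv2.convexHull(cs),4,ensure_convex=True)[0]+np.array(off))
def rep(n,qa,qb,z):
    X=[];
    for a,b in zip(qa,qb):
        t,e=tri(A,a,B,b);za,zb=onz(A,a,z),onz(B,b,z);X.append((za+zb)/2);print(n,a,b,t.round(4),round(e,4),"plane",za[:2].round(4),zb[:2].round(4))
    X=np.array(X);print(" ctr",X.mean(0).round(4),"sides",np.linalg.norm(X-np.roll(X,-1,0),axis=1).round(4),"dirs",[round(np.degrees(np.arctan2(*(np.roll(X,-1,0)-X)[i,1::-1])),1) for i in range(4)])
pad=[]
for c,(x0,y0,x1,y1) in((A,(88,14,150,142)),(B,(172,36,240,164))):
    m=c["image"][y0:y1,x0:x1].min(2)>225
    m=cv2.morphologyEx(m.astype(np.uint8),cv2.MORPH_OPEN,np.ones((25,15)))
    pad.append(hullq(m,(x0,y0)))
rep("pad",*pad,.02)
rb=[]
for c,(x0,y0,x1,y1) in((A,(196,60,296,175)),(B,(276,85,376,203))):
    im=c["image"][y0:y1,x0:x1].astype(int)
    rb.append(hullq((im.min(2)>70)&(im.max(2)<215)&(im[:,:,2]-im[:,:,0]>8),(x0,y0)))
rep("base",*rb,.008)
r=[cv2.resize(c["image"][y0:y1,x0:x1,::-1],None,fx=4,fy=4,interpolation=cv2.INTER_CUBIC) for c,(x0,y0,x1,y1) in((A,(196,60,296,175)),(B,(276,88,376,203)))]
cv2.imwrite("pics/rc.png",np.hstack(r))
E
```

```text
(118, 80) [251 249 251] (138, 80) [83 79 78] (80, 78) [228 227 227] (245, 120) [160 173 177] (240, 82) [252 252 253] (205, 100) [247 245 248] (325, 145) [151 163 168] 
pad [98. 23.] [189.  46.] [0.5136 0.3679 0.0193] 0.0016 plane [0.5143 0.3675] [0.5126 0.3677]
pad [135.  26.] [228.  49.] [0.5239 0.3206 0.0234] 0.0016 plane [0.5236 0.3221] [0.5252 0.3213]
pad [135. 133.] [217. 156.] [0.3976 0.2917 0.025 ] 0.0018 plane [0.3976 0.2935] [0.3958 0.2922]
pad [ 98. 128.] [179. 143.] [0.3902 0.3472 0.0109] 0.0056 plane [0.3893 0.3426] [0.3948 0.3451]
 ctr [0.4566 0.3315 0.02  ] sides [0.0472 0.1309 0.0512 0.1237] dirs [np.float64(-76.6), np.float64(-167.3), np.float64(95.2), np.float64(11.1)]
base [216.  85.] [303.  97.] [0.4962 0.2114 0.011 ] 0.0184 plane [0.4874 0.21  ] [0.5056 0.2126]
base [288.  78.] [368. 114.] [0.5195 0.125  0.0124] 0.0077 plane [0.524  0.1244] [0.5162 0.124 ]
base [269. 172.] [345. 187.] [0.4076 0.1096 0.0092] 0.015 plane [0.3999 0.1081] [0.4149 0.1107]
base [207. 143.] [282. 179.] [0.4064 0.1999 0.0273] 0.0166 plane [0.412  0.2009] [0.3946 0.198 ]
 ctr [0.4568 0.1611 0.008 ] sides [0.0903 0.1136 0.0901 0.0939] dirs [np.float64(-74.8), np.float64(-172.6), np.float64(92.6), np.float64(7.3)]
```

View pics/rc.png

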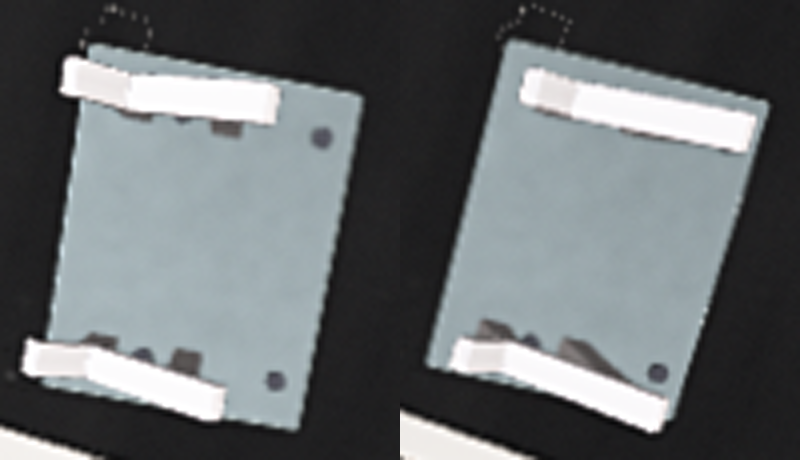

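In the crop the base corners, V corner lines and strip tips are clear in both views. I'll triangulate them.

```bash
python3 - <<'E'
from h import *
A,B=load("w2"),load("w3")
def L(x,y):return (196+x/4-.4,60+y/4-.4)
def Rr(x,y):return (276+(x-400)/4-.4,88+y/4-.4)
P={"TL":(L(92,45),Rr(508,40)),"TR":(L(362,97),Rr(769,102)),"BR":(L(298,430),Rr(665,430)),"BL":(L(45,385),Rr(429,365)),
"Vtop":(L(131,92),Rr(573.5,97)),"Vbot":(L(88,362),Rr(509,357)),"tipT":(L(276.5,105),Rr(751.5,133.5)),"tipB":(L(220.5,404),Rr(662.5,416))}
X={}
for k,(a,b) in P.items():
    t,e=tri(A,a,B,b);z={"V":.045,"t":.083}.get(k[0],.008);X[k]=(onz(A,a,z)+onz(B,b,z))/2;print(k,t.round(4),round(e,4),"plane",X[k].round(4),onz(A,a,z).round(4)[:2])
ang=lambda v:round(np.degrees(np.arctan2(v[1],v[0])),1)
print("base ctr",(X["TL"]+X["BR"]+X["TR"]+X["BL"])/4,[np.linalg.norm(X[a]-X[b]).round(4) for a,b in(("TL","TR"),("TR","BR"),("BR","BL"),("BL","TL"))])
print("x dirs",ang(X["TL"]-X["BL"]),ang(X["TR"]-X["BR"]),ang(X["Vtop"]-X["Vbot"]),ang(X["tipT"]-X["tipB"]),"y dirs",ang(X["TL"]-X["TR"]),ang(X["BL"]-X["BR"]),ang(X["Vtop"]-X["tipT"]))
print("seat",(X["Vtop"]+X["Vbot"])/2,"tip",(X["tipT"]+X["tipB"])/2)
th=np.radians(9);e=(X["TL"]+X["BR"]+X["TR"]+X["BL"])/4
print("seat from base @9",e[:2]+.026*np.array([-np.sin(th),np.cos(th)]))
go([.516,-.0725,.12],frame([0,0,-1],yaw(-72)))
E
```

```text
TL [0.5053 0.2123 0.0039] 0.0002 plane [0.5048 0.2123 0.008 ] [0.505  0.2117]
TR [0.517  0.1242 0.0068] 0.0006 plane [0.5168 0.1245 0.008 ] [0.5165 0.1243]
BR [0.4042 0.1085 0.0043] 0.0043 plane [0.4048 0.1094 0.008 ] [0.4069 0.1089]
BL [0.3948 0.1966 0.0059] 0.0001 plane [0.3952 0.1967 0.008 ] [0.3951 0.1964]
Vtop [0.4927 0.1921 0.0412] 0.0005 plane [0.4924 0.1922 0.045 ] [0.4921 0.1916]
Vbot [0.4135 0.1812 0.0493] 0.0003 plane [0.4129 0.1809 0.045 ] [0.4127 0.1816]
tipT [0.498  0.1505 0.08  ] 0.0001 plane [0.4977 0.1511 0.083 ] [0.4977 0.1506]
tipB [0.418  0.1403 0.0804] 0.0004 plane [0.4184 0.1408 0.083 ] [0.4186 0.1404]
base ctr [0.45539591 0.16070972 0.008     ] [np.float64(0.0886), np.float64(0.1131), np.float64(0.0878), np.float64(0.1108)]
x dirs 8.1 7.7 8.1 7.4 y dirs 97.8 96.3 97.4
seat [0.45264174 0.18655336 0.045     ] tip [0.45804685 0.14595114 0.083     ]
seat from base @9 [0.45132862 0.18638962]
shift [0.0032 0.3347 0.1427] turn [-0.0231  0.0016  0.0365] rows>= 5.8
```

```bash
python3 nudge.py '[[0,0.06,0,0,0,0],[0,0.12,0.02,0,0,0],[0,0.18,0.06,0,0,0.02],[0.003,0.24,0.1,-0.02,0,0.036],[0.003,0.3,0.143,-0.023,0,0.036],[0.003,0.335,0.143,-0.023,0,0.036],[0.003,0.335,0.143,-0.023,0,0.036],[0.003,0.335,0.143,-0.023,0,0.036]]' 0.078|grep -E "tcp|ori|wri"; python3 - <<'E'
from h import *
c=snap('w4')
im=c["image"];m=(im.min(2)>150).astype(np.uint8);e=proj(c,[[.516,-.0725,.012]])[0];print(e)
pr=proj(c,[[.4665,-.0607,.012],[.4853,-.1170,.012],[.5655,-.0843,.012],[.5465,-.0280,.012]]);x0,y0=np.maximum(pr.min(0).astype(int)-12,0);x1,y1=pr.max(0).astype(int)+12
m=cv2.morphologyEx(m[y0:y1,x0:x1],cv2.MORPH_CLOSE,np.ones((15,15)))
cs=max(cv2.findContours(m,0,2)[0],key=cv2.contourArea)[:,0]+[x0,y0]
X=np.array([onz(c,p,.012)[:2] for p in cs],np.float32)
print(x0,y0,x1,y1,cv2.minAreaRect(X))
go([.516,-.0725,.03],frame([0,0,-1],yaw(-72)))
E
```

```text
tcp_pos: [0.5156, -0.0724, 0.1197]
orientation: [-0.001, 0.988, 0.156, -0.001]
wrist_force: [-0.6, 1.9, -0.1]
[252.08122304 197.35091052]
199 133 300 255 ((0.5121346712112427, -0.07301425188779831), (0.1001955047249794, 0.05281022563576698), 16.838834762573242)
shift [0.0001 0.0011 0.0901] turn [-0.0011  0.0011  0.0012] rows>= 1.4
```

```bash
python3 nudge.py '[[0,0.001,0.05,0,0,-0.01],[0,0.001,0.09,0,0,-0.01],[0,0.001,0.095,0,0,-0.01],[0,0.001,0.095,0,0,-0.01]]' |grep -E "tcp|wri|gap"; python3 nudge.py '[[0,0,0.003,0,0,0],[0,0,0.005,0,0,0],[0,0,0.005,0,0,0]]' |grep -E "tcp|wri|gap"; python3 -c "
from h import *
snap('w5')"
```

```text
tcp_pos: [0.517, -0.0716, 0.0259]
wrist_force: [0.3, 0.7, 0.3]
finger_gap: 0.0779
tcp_pos: [0.517, -0.0724, 0.0202]
wrist_force: [0.5, 0.7, 0.2]
finger_gap: 0.0779
```

View pics/w5.png

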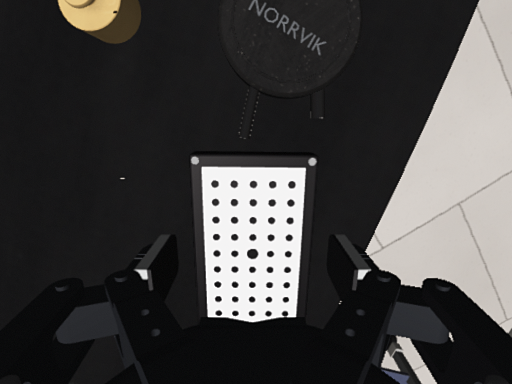

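The fingers straddle the plate evenly, with the plate's large centre dot at (252,254) between the pads at about row 258. Checking the dot's offset, then closing.

```bash
python3 -c "
from h import *
c=load('w5');p=onz(c,(252.3,254),.012);p0,R=pose();print(p,R.inv().apply(p-p0))"; python3 nudge.py '[[0,0,0.001,0,0,0],[0,0,0.001,0,0,0],[0,0,0.001,0,0,0],[0,0,0.001,0,0,0],[0,0,0.001,0,0,0],[0,0,0.001,0,0,0]]' 0.05 40|grep -E "tcp|wri|gap|grip"
```

```text
[ 0.51670956 -0.07314015  0.012     ] [-0.00037615  0.00064345  0.00812604]
tcp_pos: [0.5168, -0.0725, 0.019]
wrist_force: [-1.1, -0.1, 5.0]
finger_gap: 0.0587
grip_force: 43.5
```

```bash
python3 nudge.py '[[0,0,-0.05,0,0,0],[0,0,-0.1,0,0,0],[0,0,-0.13,0,0,0],[0,0,-0.13,0,0,0]]' |grep -E "tcp|wri|gap|grip"; cat >> h.py <<'E'
th=np.radians(7.8);rx=np.array([np.cos(th),np.sin(th),0]);ry=np.array([-np.sin(th),np.cos(th),0]);ez=np.array([0,0,1.])
seat=np.array([.4525,.1865,.045]);nrm=(ry+ez)/2**.5;up=(ez-ry)/2**.5
lean_mid=seat+.03*up+.006*nrm
Rlean=frame(-nrm,up)
E
python3 - <<'E'
from h import *
snap('s1','side')
print(lean_mid)
go(lean_mid+nrm*.073+.003*up,Rlean)
E
```

```text
tcp_pos: [0.5183, -0.0727, 0.1506]
wrist_force: [0.5, 0.1, -2.0]
finger_gap: 0.0589
grip_force: 45.1
[0.45480317 0.16968645 0.07045584]
shift [ 0.0281 -0.2978  0.0246] turn [-0.7832 -0.075   0.1806] rows>= 4.8
```

```bash
python3 nudge.py '[[0,-0.05,-0.02,-0.1,-0.01,0.02],[0.005,-0.1,-0.02,-0.22,-0.02,0.05],[0.01,-0.15,-0.02,-0.36,-0.04,0.08],[0.02,-0.2,-0.02,-0.5,-0.05,0.11],[0.028,-0.25,-0.01,-0.64,-0.06,0.14],[0.028,-0.298,0.01,-0.783,-0.075,0.18],[0.028,-0.298,0.025,-0.783,-0.075,0.18],[0.028,-0.298,0.025,-0.783,-0.075,0.18]]' |grep -E "tcp|wri|gap|grip"; python3 - <<'E'
from h import *
go(lean_mid+nrm*.017+.003*up,Rlean)
snap('w6'); snap('s2','side')
E
```

```text
tcp_pos: [0.5007, 0.0092, 0.1342]
wrist_force: [-0.8, -0.4, -2.1]
finger_gap: 0.0587
grip_force: 45.2
shift [-0.0056 -0.1638 -0.0826] turn [-0.0434 -0.0626  0.0787] rows>= 2.9
```

View pics/s2.png

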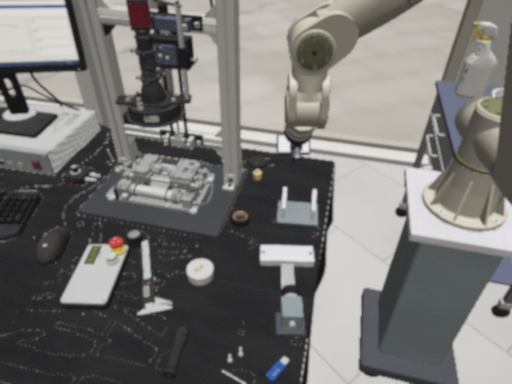

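The side view shows the hand at (297,140), still well short of the rest, so the move was rate-limited. Checking the joints.

```bash
python3 nudge.py '[[0,0,0,0,0,0]]'|grep -E "tcp|wri"; python3 - <<'E'
from h import *
from workcell import env
s=env.get_state();print(s["joint_pos"].round(2),s["qvel"].round(2),pose()[1].as_matrix().round(2))
go(lean_mid+nrm*.073+.003*up,Rlean)
E
```

```text
tcp_pos: [0.5027, 0.0099, 0.1373]
wrist_force: [0.1, -0.3, -0.5]
[ 0.24  0.31 -0.46  0.81 -0.74  3.14] [ 0.01 -0.01  0.01  0.   -0.    0.  ] [[ 0.97  0.18  0.16]
 [ 0.23 -0.72 -0.66]
 [-0.    0.68 -0.74]]
shift [-0.0041 -0.1681 -0.1361] turn [-0.0437 -0.0668  0.0752] rows>= 3.5
```

Joint 6 is at its limit, so I need the other half-turn of the grasp. The plate may go in either edge down.

```bash
python3 nudge.py '[[0,0.034,-0.037,0,0,0],[0,0.034,-0.037,0,0,-0.18],[0,0.034,-0.037,0,0,-0.36],[0,0.034,-0.037,0,0,-0.54],[0,0.034,-0.037,0,0,-0.72],[0,0.034,-0.037,0,0,-0.9],[0,0.034,-0.037,0,0,-1.08],[0,0.034,-0.037,0,0,-1.26]]' |grep -E "tcp|wri"; python3 nudge.py '[[0,0,0,0,0,-0.18],[0,0,0,0,0,-0.36],[0,0,0,0,0,-0.54],[0,0,0,0,0,-0.72],[0,0,0,0,0,-0.9],[0,0,0,0,0,-1.08],[0,0,0,0,0,-1.26],[0,0,0,0,0,-1.44]]'|grep -E "tcp|wri";  python3 nudge.py '[[0,0,0,0,0,-0.18],[0,0,0,0,0,-0.36],[0,0,0,0,0,-0.4],[0,0,0,0,0,-0.4]]'|grep -E "tcp|wri"; python3 - <<'E'
from h import *
from workcell import env
s=env.get_state();print(s["joint_pos"].round(2),s["clock"],pose()[1].as_matrix().round(2))
go(lean_mid+nrm*.073+.003*up,Rlean)
E
```

```text
tcp_pos: [0.5033, 0.0104, 0.1885]
wrist_force: [0.1, -0.3, -0.8]
tcp_pos: [0.5033, 0.0104, 0.1885]
wrist_force: [0.2, 0.8, -0.8]
tcp_pos: [0.5032, 0.0103, 0.1884]
wrist_force: [-0.1, 0.6, -1.4]
[ 0.24  0.26 -0.39  0.93 -0.74  0.04] 9.75 [[-0.98 -0.13  0.16]
 [-0.2   0.73 -0.66]
 [-0.03 -0.68 -0.74]]
shift [ 0.013   0.2019 -0.0983] turn [0.0449 0.0677 0.0325] rows>= 3.6
```

```bash
python3 nudge.py '[[0,0,-0.05,0,0,0],[0.003,0.02,-0.098,0.02,0.03,0],[0.006,0.07,-0.098,0.045,0.068,0.03],[0.01,0.12,-0.098,0.045,0.068,0.03],[0.013,0.17,-0.098,0.045,0.068,0.03],[0.013,0.202,-0.098,0.045,0.068,0.03],[0.013,0.202,-0.098,0.045,0.068,0.03],[0.013,0.202,-0.098,0.045,0.068,0.03]]' |grep -E "tcp|wri"; python3 - <<'E'
from h import *
from workcell import env
s=env.get_state();print(s["joint_pos"].round(2),s["clock"])
go(lean_mid+nrm*.073+.003*up,Rlean)
go(lean_mid+nrm*.015+.003*up,Rlean)
snap('s3','side');snap('w7')
a=cv2.imread('pics/s3.png')[130:280,200:400];cv2.imwrite('pics/s3c.png',cv2.resize(a,None,fx=4,fy=4))
E
```

```text
tcp_pos: [0.4481, 0.2181, 0.1238]
wrist_force: [-0.0, -0.7, -1.2]
[ 0.64  0.6  -0.08  1.34 -0.67  0.66] 10.75
shift [-0.0001  0.0002 -0.0007] turn [-0.0008 -0.0008  0.0029] rows>= 0.0
shift [-0.0001  0.0002  0.0573] turn [-0.0008 -0.0008  0.0029] rows>= 0.9
```

View pics/s3c.png

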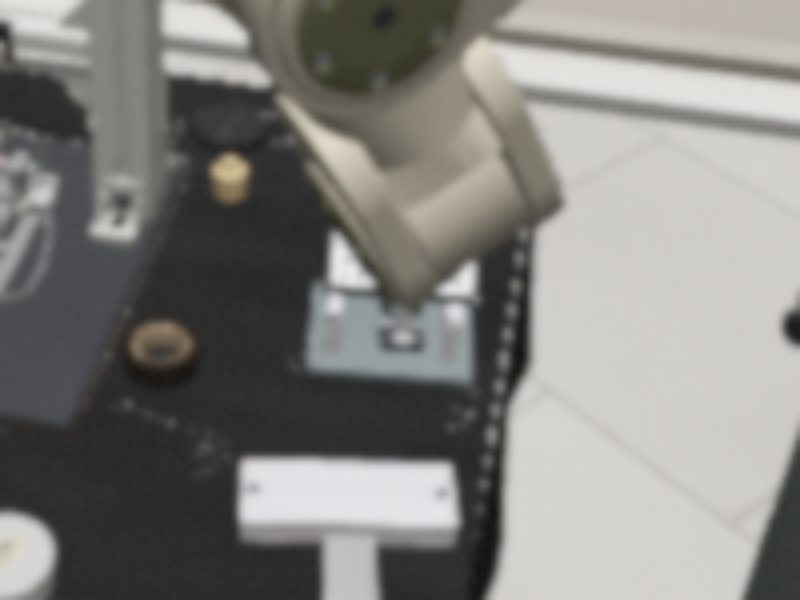

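The side view shows the plate above the rest, parallel to it and centred between the arms, with the lower finger at (402,335) in the gap. Seating it now.

```bash
python3 nudge.py '[[0,0,0.03,0,0,0],[0,0,0.05,0,0,0],[0,0,0.056,0,0,0],[0,0,0.058,0,0,0],[0,0,0.058,0,0,0]]' |grep -E "tcp|wri"; python3 nudge.py '[[0,0.001,0.001,0,0,0],[0,0.003,0.001,0,0,0],[0,0.003,0.001,0,0,0]]' |grep -E "tcp|wri"; python3 -c "
from h import *
go(lean_mid+nrm*.013,Rlean)"
```

```text
tcp_pos: [0.4536, 0.1777, 0.0828]
wrist_force: [0.7, 0.3, -1.7]
tcp_pos: [0.4534, 0.1793, 0.0798]
wrist_force: [0.2, 2.1, 4.2]
shift [-0.0001 -0.0003  0.0005] turn [-0.001  -0.0002  0.0035] rows>= 0.0
```

```bash
python3 nudge.py '[[0,0,0.001,0,0,0],[0,0.001,0.001,0,0,0],[0,0.001,0.001,0,0,0]]' |grep -E "tcp|wri"; python3 nudge.py '[[0,0,0,0,0,0],[0,0,0,0,0,0],[0,0,0,0,0,0],[0,0,0,0,0,0]]' 0.082 |grep -E "tcp|wri|gap";python3 nudge.py '[[0,0,-0.02,0,0,0],[0,0,-0.06,0,0,0],[0,0,-0.12,0,0,0],[0,0,-0.14,0,0,0],[0,0,-0.14,0,0,0]]'|grep -E "tcp|wri|gap"; python3 - <<'E'
from h import *
c=snap('w8');
print(proj(c,[lean_mid+.006*nrm,lean_mid+.03*up+.006*nrm]))
E
```

```text
tcp_pos: [0.4534, 0.1793, 0.0797]
wrist_force: [-2.4, 3.2, 12.3]
tcp_pos: [0.4529, 0.1786, 0.0777]
wrist_force: [-0.1, 0.8, -0.0]
finger_gap: 0.0814
tcp_pos: [0.4402, 0.2784, 0.1774]
wrist_force: [0.4, -0.5, -0.1]
finger_gap: 0.0819
[[251.38380244 185.93850527]
 [220.81981529 185.84139693]]
```

View pics/w8.png

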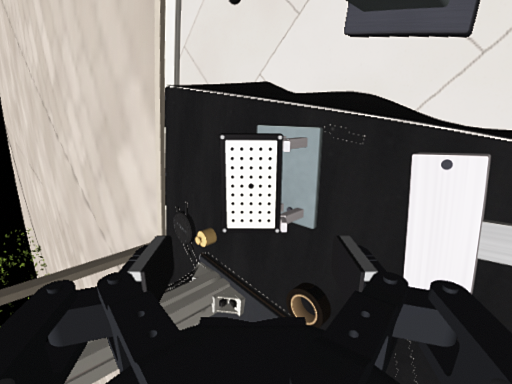

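The plate leans as intended. Its centre dot is at (251,186), and I predicted (251,186). Now to the upper-edge approach.

```bash
python3 - <<'E'
from h import *
Re=frame(-up,nrm);go(lean_mid+up*.106,Re);go([.45,.17,.25],Re)
E
```

```text
shift [ 1.000e-04 -1.077e-01  1.518e-01] turn [ 0.0054 -2.2206 -2.2192] rows>= 16.7
shift [ 0.005  -0.1281  0.0242] turn [ 0.0054 -2.2206 -2.2192] rows>= 16.7
```

```bash
python3 nudge.py '[[0,-0.04,0,-0.18,0,0],[0,-0.09,0.01,-0.36,0,0],[0,-0.128,0.02,-0.54,0,0],[0,-0.128,0.024,-0.72,0,0],[0,-0.128,0.04,-0.9,0,0],[0,-0.128,0.06,-1.08,0,0],[0,-0.12,0.08,-1.26,0,0],[0,-0.12,0.11,-1.42,0,0]]' 0.04|grep -E "tcp|wri|gap"; python3 - <<'E'
from h import *
from workcell import env
s=env.get_state();print(s["joint_pos"].round(2),s["clock"])
Re=frame(-up,nrm);go(lean_mid+up*.106,Re)
E
```

```text
tcp_pos: [0.4615, 0.1147, 0.1834]
wrist_force: [0.6, 0.3, -0.1]
finger_gap: 0.0399
[-0.27  0.3  -0.31  1.25  0.58 -0.49] 14.4
shift [-0.0009 -0.0384  0.0188] turn [-0.147  -0.0007 -0.0013] rows>= 0.8
```

```bash
python3 nudge.py '[[-0.001,-0.03,0,-0.147,0,0],[-0.001,-0.038,0.019,-0.147,0,0],[-0.001,-0.038,0.019,-0.147,0,0],[-0.001,-0.038,0.019,-0.147,0,0],[-0.001,-0.038,0.019,-0.147,0,0]]'|grep -E "tcp|wri|gap"; python3 - <<'E'
from h import *
Re=frame(-up,nrm);go(lean_mid+up*.106,Re);go(lean_mid+up*.036,Re)
c=snap('w9');print(proj(c,[lean_mid+.03*up+.006*nrm,lean_mid+.03*up-.006*nrm,lean_mid+.03*up+.006*nrm+.05*rx]))
E
```

```text
tcp_pos: [0.4657, 0.0972, 0.1473]
wrist_force: [-0.9, -0.0, 0.5]
finger_gap: 0.0396
shift [ 0.001  -0.0025  0.0002] turn [-0.0058 -0.0029  0.0006] rows>= 0.0
shift [ 0.0008 -0.0021  0.0702] turn [-0.0058 -0.0029  0.0006] rows>= 1.1
[[256.79176232 208.29865412]
 [240.59768115 208.26439877]
 [256.47848369 268.31366048]]
```

View pics/w9.png

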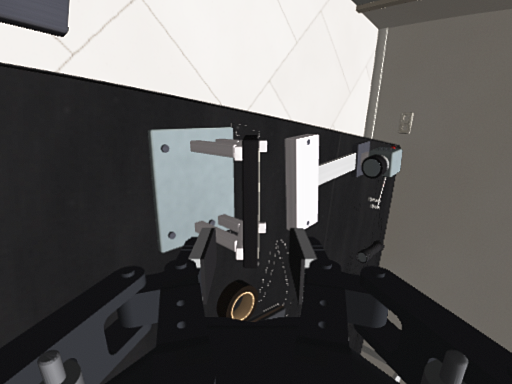

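The plate's upper edge spans rows 136–267 at columns 244–259, midway between the fingers (205 and 303) and where predicted. Inserting and gripping.

```bash
python3 nudge.py '[[0.001,-0.001,0.03,-0.005,0,0],[0.001,-0.001,0.06,-0.005,0,0],[0.001,-0.001,0.07,-0.005,0,0],[0.001,-0.001,0.07,-0.005,0,0],[0.001,-0.001,0.07,-0.005,0,0]]'|grep -E "tcp|wri|gap"; python3 nudge.py '[[0,0,0,0,0,0],[0,0,0,0,0,0],[0,0,0,0,0,0],[0,0,0,0,0,0],[0,0,0,0,0,0],[0,0,0,0,0,0]]' 0.005 50|grep -E "tcp|wri|gap|grip"; python3 - <<'E'
from h import *
Re=frame(-up,nrm);go(lean_mid+up*.036,Re)
E
```

```text
tcp_pos: [0.4585, 0.1443, 0.0966]
wrist_force: [0.2, -0.0, 0.7]
finger_gap: 0.0403
tcp_pos: [0.4584, 0.1444, 0.0966]
wrist_force: [-1.4, -2.3, 5.6]
finger_gap: 0.0104
grip_force: 50.3
shift [ 0.0001 -0.0005  0.0006] turn [ 0.0007 -0.002  -0.0016] rows>= 0.0
```

```bash
python3 nudge.py '[[0,0.03,-0.03,0,0,0],[0,0.06,-0.06,0,0,0],[0,0.085,-0.085,0,0,0],[0,0.085,-0.085,0,0,0]]'|grep -E "tcp|wri|gap|grip"; python3 - <<'E'
from h import *
for n,(x0,y0,x1,y1) in(("w2",(88,14,150,142)),("w3",(172,36,240,164)),("w9",(280,128,326,240))):
    c=load(n)
    for lo in(215,236,242):
        m=(c["image"][y0:y1,x0:x1].min(2)>lo).astype(np.uint8)
        m=cv2.morphologyEx(cv2.morphologyEx(m,cv2.MORPH_CLOSE,np.ones((9,9))),cv2.MORPH_OPEN,np.ones((35,5)) if n!="w9" else np.ones((35,5)))
        cs=cv2.findContours(m,0,1)[0]
        if not cs: continue
        k=max(cs,key=cv2.contourArea)[:,0]+[x0,y0]
        print(n,lo,[np.round(v,4) for v in cv2.minAreaRect(np.array([onz(c,p,.02)[:2] for p in k],np.float32))])
E
```

```text
tcp_pos: [0.4595, 0.1441, 0.218]
wrist_force: [-0.2, 0.0, -1.5]
finger_gap: 0.0107
grip_force: 49.5
w2 215 [array([0.4489, 0.3302]), array([0.145 , 0.0497]), np.float64(12.6658)]
w2 236 [array([0.456 , 0.3312]), array([0.1305, 0.0486]), np.float64(12.4712)]
w2 242 [array([0.456 , 0.3312]), array([0.1304, 0.0486]), np.float64(12.4712)]
w3 215 [array([0.4479, 0.3294]), array([0.1479, 0.0521]), np.float64(14.5321)]
w3 236 [array([0.456, 0.331]), array([0.1303, 0.05  ]), np.float64(12.94)]
w3 242 [array([0.456 , 0.3309]), array([0.1305, 0.0495]), np.float64(12.5339)]
w9 215 [array([0.4565, 0.3333]), array([0.1307, 0.0506]), np.float64(11.8419)]
w9 236 [array([0.4563, 0.3327]), array([0.1296, 0.0497]), np.float64(11.9851)]
w9 242 [array([0.4563, 0.3324]), array([0.1296, 0.0489]), np.float64(11.9046)]
```

```bash
python3 - <<'E'
from h import *
from workcell import env
print(env.get_state()["joint_pos"].round(2))
go([.456,.3315,.16],frame([0,0,-1],yaw(102.4)))
E
```

```text
[-0.27  0.32 -0.27  1.36  0.71 -0.54]
shift [-0.0221  0.0909  0.1724] turn [ 0.7829  0.0318 -0.0747] rows>= 4.2
```

```bash
python3 nudge.py '[[0,0.03,0.02,0.1,0,0],[0,0.06,0.04,0.22,0,-0.02],[-0.01,0.08,0.07,0.36,0.01,-0.03],[-0.015,0.1,0.1,0.5,0.02,-0.05],[-0.02,0.1,0.14,0.64,0.03,-0.06],[-0.022,0.1,0.16,0.783,0.032,-0.075],[-0.022,0.091,0.172,0.783,0.032,-0.075],[-0.022,0.091,0.172,0.783,0.032,-0.075]]'|grep -E "tcp|wri|gap"; python3 nudge.py '[[0,0,0,0,0,0]]' >/dev/null; python3 - <<'E'
from h import *
from workcell import env
s=env.get_state();print(s["joint_pos"].round(2),s["clock"])
go([.456,.3315,.16],frame([0,0,-1],yaw(102.4)));
go([.456,.3315,.09],frame([0,0,-1],yaw(102.4)));
snap('w10');snap('s4','side')
a=cv2.imread('pics/s4.png')[150:300,200:400];cv2.imwrite('pics/s4c.png',cv2.resize(a,None,fx=4,fy=4,interpolation=cv2.INTER_CUBIC))
E
```

```text
tcp_pos: [0.4526, 0.3311, 0.1559]
wrist_force: [0.4, -0.4, -2.2]
finger_gap: 0.0108
[ 0.48  0.34 -0.16  1.08  0.    0.27] 18.075
shift [-0.0016  0.0006 -0.0015] turn [ 0.003  -0.0052 -0.0017] rows>= 0.0
shift [-0.002   0.0004  0.0685] turn [ 0.003  -0.0052 -0.0017] rows>= 1.1
```

View pics/s4c.png

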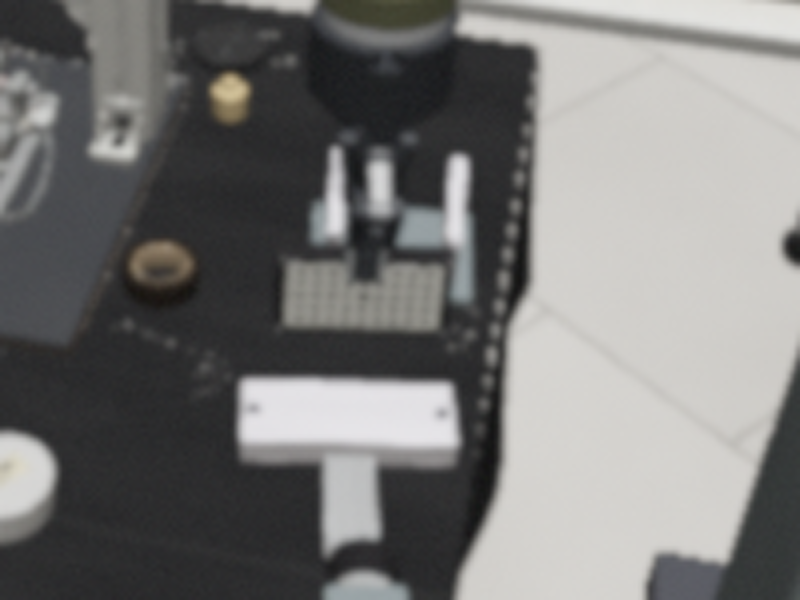

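The side view shows the target upright in the fingers with dots towards the lens. The face is at crop (283..445, 258..330), with the centre dot at about (365,295). Checking against prediction.

```bash
python3 - <<'E'
from h import *
c=load("s4");p,R=pose();M=R.as_matrix();mid=p+.036*M[:,2];n=M[:,1]
f=lambda q:(200+q[0]/4-.4,150+q[1]/4-.4)
for q in((365,295),(283,258),(445,262),(443,330),(283,328)):
    o,d=ray(c,f(q));t=((mid+.006*n-o)@n)/(d@n);print(q,(M.T@(o+t*d-mid)).round(4))
print(proj(c,[mid+.006*n]),f((365,295)),M[:,1:].round(3))
E
```

```text
(365, 295) [ 0.0013  0.006  -0.0018]
(283, 258) [-0.0463  0.006  -0.0285]
(445, 262) [ 0.0443  0.006  -0.0284]
(443, 330) [0.0482 0.006  0.0243]
(283, 328) [-0.0446  0.006   0.0258]
[[290.22004609 223.91469933]] (290.85, 223.35) [[-0.213 -0.004]
 [ 0.977  0.002]
 [ 0.003 -1.   ]]
```

```bash
python3 nudge.py '[[-0.001,0,0.04,0.003,-0.005,0],[-0.002,0,0.064,0.003,-0.005,0],[-0.002,0,0.068,0.003,-0.005,0],[-0.002,0,0.068,0.003,-0.005,0]]'|grep -E "tcp|wri"; python3 nudge.py '[[0,0,0.001,0,0,0],[0,0,0.002,0,0,0],[0,0,0.002,0,0,0]]'|grep -E "tcp|wri";python3 nudge.py '[[0,0,0.001,0,0,0],[0,0,0.001,0,0,0]]'|grep -E "tcp|wri"
```

```text
tcp_pos: [0.4566, 0.3323, 0.0917]
wrist_force: [0.3, -0.4, -1.0]
tcp_pos: [0.4561, 0.3327, 0.0891]
wrist_force: [0.5, 0.1, -1.4]
tcp_pos: [0.4558, 0.3326, 0.0876]
wrist_force: [-0.6, 0.1, -1.7]
```

```bash
python3 nudge.py '[[0,0,0.001,0,0,0],[0,0,0.001,0,0,0]]'|grep -E "tcp|wri";python3 nudge.py '[[0,0,0.001,0,0,0],[0,0,0.001,0,0,0]]'|grep -E "tcp|wri"; python3 -c "
from h import *
go([.456,.3315,.0855],frame([0,0,-1],yaw(102.4)))"
```

```text
tcp_pos: [0.4561, 0.3327, 0.0871]
wrist_force: [-0.2, -0.3, 1.1]
tcp_pos: [0.4561, 0.3327, 0.0871]
wrist_force: [-1.8, -1.0, 9.2]
shift [ 0.0003 -0.0012  0.0016] turn [-0.      0.0016  0.0007] rows>= 0.0
```

```bash
python3 nudge.py '[[0,0,-0.001,0,0,0],[0,0,-0.001,0,0,0]]' |grep -E "tcp|wri"; python3 nudge.py '[[0,0,0,0,0,0],[0,0,0,0,0,0],[0,0,0,0,0,0],[0,0,0,0,0,0]]' 0.04|grep -E "tcp|wri|gap"; python3 nudge.py '[[0,0,-0.01,0,0,0],[0,0,-0.04,0,0,0],[0,0,-0.1,0,0,0],[0,0,-0.12,0,0,0],[0,0,-0.12,0,0,0]]'|grep -E "tcp|wri|gap|clock"; python3 - <<'E'
from h import *
snap('w11');snap('s5','side')
a=cv2.imread('pics/s5.png')[150:300,200:400];b=cv2.imread('pics/w11.png')
cv2.imwrite('pics/end.png',np.vstack([cv2.resize(a,(400,300)),cv2.resize(b,(400,300))]))
E
```

```text
tcp_pos: [0.4561, 0.3327, 0.0871]
wrist_force: [-0.7, -0.9, 4.7]
tcp_pos: [0.4558, 0.3325, 0.0865]
wrist_force: [0.7, 0.1, 0.4]
finger_gap: 0.0402
clock: 21.18
tcp_pos: [0.4571, 0.3333, 0.2094]
wrist_force: [-0.5, 1.3, -0.4]
finger_gap: 0.04
```

View pics/end.png

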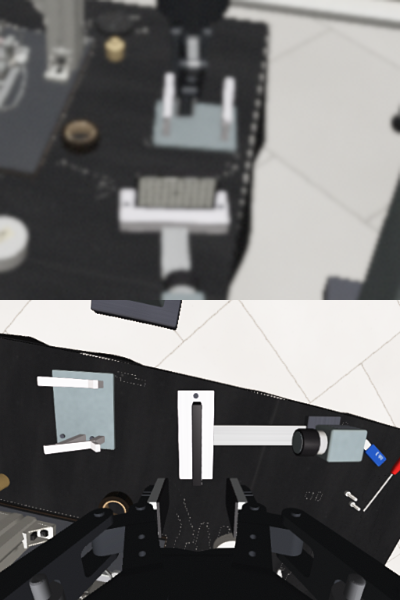

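The plate stands upright on the pad with dots to the camera, its top edge at (197, 403–486) in the lower view and parallel to the pad. One numeric check of the top edge before handing in.

```bash
python3 - <<'E'
from h import *
c=load("w11");x=lambda u,v:(u*1.28,(v-300)*1.28)
for q in((192,404),(201,404),(201,486),(192,486)): print(onz(c,x(*q),.08).round(4))
X=np.mean([onz(c,x(*q),.08) for q in((192,404),(201,404),(201,486),(192,486))],0);print(X)
d=onz(c,x(196.5,404),.08)-onz(c,x(196.5,486),.08);print(np.degrees(np.arctan2(d[1],d[0])),np.linalg.norm(d))
E
```

```text
[0.4079 0.3163 0.08  ]
[0.4058 0.3261 0.08  ]
[0.5032 0.3481 0.08  ]
[0.5057 0.3372 0.08  ]
[0.45565488 0.3319318  0.08      ]
-167.60406343693109 0.09991799808911847
```

Its top edge is centred at (0.4557, 0.3319), against the pad's middle at (0.456, 0.3315). Its yaw is 12.4°, the same as the pad's.

```bash
python3 -c "
from workcell import env
print(env.hand_in())"
```

```text
the job is handed in; nothing more can be done
None
```

The target was leaned on the rest and let go, then regripped by its upper edge and left standing freely on the pad, dots to the lens, about 1 mm off centre and square to the pad; I handed it in at about 21 s, and no verdict came back.

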